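# Find the high spot of a compass spindle under a dial indicator

### The job

The bearing sleeve on the bronze gimbal spindle runs out of true. Lower the dial indicator's head until its plunger rests on the sleeve and the hand stands about half a turn round, let go, then turn the spindle gently in its V-blocks by the four flange studs, watching the dial, until the sleeve's high spot is straight up under the plunger (the highest reading), and leave it there with nothing touching it. Light pushes only: keep the spindle down in the V's, do not run the plunger to its stop, and leave everything else on the bench alone.

Things in the scene. Friction and masses are not known exactly. Their poses are not given: they have to be found in the camera images.
- setup: Fixed inspection set-up on a dark granite plate, 220 (x) by 270 (y) by 40 mm high. Origin: centre of its underside; z up, y parallel to the spindle. On it: two steel V-blocks (60 x 30 x 50 mm, 90 degree V along y) at x = 40, y = -75 and 25 mm, and a grey base with a column at x = -45, y = -25 mm carrying the indicator's sliding head
- spindle: Loose bronze spindle, about 0.9 kg, lying in the V's on its 24 mm journals; origin on its axis midway between the blocks, 87 mm above the bench; y axis along it, towards the flange. Oiled: about 1 N at a stud turns it, either way without end; it stays where left. 2 mm end play. Its middle (y = -16 to 16) carries a steel sleeve, 36 mm diameter, 2 mm off-centre in an unknown direction: the runout
- flange_face (a point): Centre of the flange's outer face, on the spindle's axis, 82 mm from the spindle's origin. Flange 80 mm diameter, 8 mm thick; four 8 mm steel studs stand out 36 mm from its face, parallel to the axis, 32 mm from it, 90 degrees apart
- stud_1 (a point): Centre line of one flange stud (8 mm diameter, 36 mm long, along the spindle axis, 32 mm from the axis), 22 mm out from the flange face. Stud to stud is 90 degrees; any stud may start uppermost
- stud_2 (a point): The next stud, 90 degrees on from stud_1 (with stud_1 at the top, stud_2 lies on the set-up's +x side, then stud_3, stud_4 in turn); same point as on stud_1. A stud pushed across the top and down turns the spindle with about 1 N; pushed or dragged upwards from the side it takes several N and begins to lift the spindle in its V's, which spoils the reading
- stud_3 (a point): The stud opposite stud_1; same point
- stud_4 (a point): The stud opposite stud_2; same point
- head_knob (a point): Point on the axis of the upright aluminium knob on top of the indicator's sliding head, to grip from above: knob 24 mm diameter, 36 mm tall, its top 14 mm above this point, with a 30 mm steel tube below it. The dial's centre lies 85 mm from it in the set-up's +x direction, and the dial's face lies 26 mm below it
- head (a joint): Sliding head of the indicator stand, m: 0 at the top, grows as it is lowered, 0.046 at the bottom stop. It stays where it is left; about 5 N pushes it down and about 11 N pulls it up. The plunger tip meets the sleeve at 0.030 to 0.034, depending on how the sleeve lies
- needle (a joint): Red hand of the white 72 mm dial, which faces up, rad: 0 with the plunger free (pointing to the red mark, the set-up's +x), growing clockwise seen from above: 0.5236 rad per mm pressed in, one turn (6.28) for the 12 mm travel. Half a turn is 3.1 rad; then the 4 mm runout stays within the travel. It reads highest when the sleeve's high spot is straight up
- plunger_tip (a point): Lowest point of the indicator's plunger (steel ball tip of 4 mm radius on a thin rod under the dial), straight above the spindle's axis; it moves straight up into the dial against a light spring (1 N to start, 2.5 N fully in)
- hood: Brass binnacle hood, 210 mm diameter, 222 mm tall; origin under its centre. Leave it alone
- sphere_a: Black iron corrector sphere, 110 mm diameter, on a brass foot, 123 mm tall; origin under its centre. Leave it alone
- sphere_b: The second black iron corrector sphere, same size and origin. Leave it alone
- gimbal_ring: Bronze gimbal ring lying flat, 170 mm diameter, 22 mm tall, with two short pivots; origin under its centre. Leave it alone
- compass_bowl: Green glass compass bowl with a brass rim, 158 mm diameter, 82 mm tall; origin under its centre. Leave it alone
- magnet_tray: Teak tray of red and blue bar magnets, 130 x 200 x 35 mm; origin under its centre. Leave it alone
- screwdriver: Screwdriver lying on the bench; origin under its middle. Leave it alone
There are look-alikes about, which are no part of the job. There is more than one size of the spindle; the one meant has the size given above.

How it is judged (in metres and radians):
On the way:
1. the indicator's head is lowered so that the plunger is pressed in by the sleeve and the hand stands about half a turn round (2.3 to 4.0 rad) (value of joint needle between 2.3 and 4 rad and height (world z) of plunger_tip between 0.102 and 0.108 m), for 0.3 s.
At the end, for the whole second after the job is handed in: The plunger rests pressed in on the sleeve with the high spot up (tip within 0.2 mm of its height at the highest point: about 25 degrees either side); the spindle lies at rest down in both V-blocks (within 4 mm of its first place, not lifted 0.6 mm) and the robot touches nothing (height (world z) of plunger_tip between 0.10635 and 0.1072 m and value of joint needle above 0.3 rad and distance of spindle from where it was at the start of the episode below 0.004 m and height (world z) of spindle below 0.0876 m and angular speed of spindle below 0.1 rad/s and linear speed of spindle below 0.01 m/s).
It fails at once if the plunger is run to its stop (hand past 6.2 rad) (value of joint needle above 6.2 rad).
It fails at once if the spindle is pushed or squeezed hard (over 12 N) (contact force between any of the fingers, the arm and spindle above 12 N).
It fails at once if the spindle is lifted or knocked out of its V's (moved over 6 mm) (distance of spindle from where it was at the start of the episode above 0.006 m).
It fails at once if something else on the bench is disturbed (moved over 25 mm) (distance of any of hood, sphere_a, sphere_b, gimbal_ring, compass_bowl, magnet_tray, screwdriver from where it was at the start of the episode above 0.025 m).
It also fails if it takes over 72 s, if anything falls off the work surface, if the arm or the gripper's body presses on something with over 40 N, if the wrist force passes 120 N, or if a joint passes its speed limit or range.

### The arm

A 7-joint arm with a two-finger parallel gripper is mounted at the origin on the work surface. World frame = base frame: x ahead of the robot, y to its left, z up, the work surface at z = 0. Lengths are in m, angles in degrees, forces in N, time in s.
With the tool pointing down it reaches from about 0.425 to 0.875 m from the base axis. Payload 4.7 kg.
Tool frame: the origin (TCP) lies on the centre line of the jaws, within the pads' length; the fingertips stand 8 mm ahead of it and the grasp point (between the pads) lies 11 mm behind it; z points along the fingers, y is the direction in which the jaws open and shut (so a half turn about z gives the same grasp; the last joint's range is limited). The gripper opens to 87 mm and grips with 3 to 60 N. Pads are 19 mm wide; open, the fingers measure 117 mm over their backs; the gripper's body (75 mm by 190 mm) begins 51 mm behind the grasp point.
Start: joints at [-71.156, 18.392, -4.016, 83.108, 1.295, 78.541, -3.26], TCP at [0.201, 0.618, 0.231] pointing down, gripper open.
Joint ranges: [-163.93, 163.93], [-17.29, 119.83], [-79.2, 71.16], [3.27, 140.29], [-89.18, 269.18], [5.43, 117.66], [-154.24, 154.24]. Speed limits (degrees/s): [147.25, 147.25, 180, 180, 180, 180, 180].

### API

Orientations are given as [roll, pitch, yaw] about the fixed x, y, z axes, in that order (R = Rz(yaw) Ry(pitch) Rx(roll)).
In Python, from cell import status, vision, workorder gives the robot as it stands.
- The arm moves only by the tool step_arm, never from a script. Its argument "series" is a list of rows, each an object of numbers: "ax", "ay", "az": the turn, a rotation vector about the world's x, y, z in degrees; "x", "y", "z": the shift along the world's x, y, z in m; "claw": the opening in per cent of the stroke, from 0 (shut) to 100 (fully open). In form: [{"ax": .., "ay": .., "az": .., "x": .., "y": .., "z": .., "claw": ..}, ...]. A call has 1 to 12 rows; each row is the pose to reach, as a shift and turn from the pose commanded when the call began; what a row does not reach only later rows make up. A row lasts 1/10 s, in which the tool goes at most 50 mm and 8.59 degrees, less where a joint would pass 70% of its speed; a pose out of reach is approached as far as the arm can. A call with a gripper value outside its range is refused whole. The fingers move at their own pace and stop on an object; "squeeze" is the grip in N (left out, the last holds). Time passes only in rows, so rows that repeat a pose let the fingers close. It gives the time, the measured TCP pose, the force and the opening at its end, in the units of the state.
- status.get_obs(): the state, without advancing time (a new reading comes with each control period).
- vision.read_camera(name): name is "scene" or "top" or "wrist"; returns the picture (384x512x3 uint8, red, green, blue); there is no depth.
- vision.camera_params(name): a dict with "fovy" (degrees; the focal length in pixels is half the picture's height over the tangent of half this angle, whatever the lens; pixels are square), "cx", "cy" (the principal point, pixels), "eye" and "orientation" of the camera in the world; the wrist camera has in their place "tool_from_camera" (4x4, takes a point from camera to tool coordinates, whose origin is the TCP and whose axes are the flange's). Camera axes: x right, y down, z forward; pixel columns grow to the right and rows downward; lengths in m; the calibration is good to about 2 mm. A picture is of the moment at which its call begins: read the wrist's pose just before it. camera_params takes no time and is no camera call.
- workorder.sign_off(): hands the job in, once; it reports no verdict.
The state is a dict: "time_s": time; "qpos": joint angles; "joint_velocities": joint speeds; "effort": joint torques, N m; "tool_pos": TCP position; "tool_rot": TCP orientation; "force": force on the tool from outside, world axes, zero at the start; "wrist_torque": the same for the moment, N m; "grip_width": finger opening in m.
Only numpy, scipy, OpenCV 4.12 (cv2) and the standard library are available. Lean on these libraries where they do the work, as an engineer would, in place of code of your own. Each camera call takes 0.05 s, during which the arm holds its last target.

## Working session

There is one attempt and no reset: what is moved stays moved. The work goes in short steps, Python scripts to look and compute and a tool call to move; the robot and the scene stay as the last step left them, time stands still between calls to the robot, and variables do not carry over. Pictures are saved under pics/ and viewed, and the job is handed in when it is done.

Besides the shell and the picture viewer there is one more tool, called after "Call:" by a JSON object that holds its "method" and its "body", one argument or row to a line. step_arm: Moves the arm, as the interface text tells. Its arguments: {"type":"object","properties":{"series":{"type":"array"},"squeeze":{"type":"number"}},"required":["series"]}

```bash
ls; mkdir -p pics; python3 - <<'E'
from cell import status, vision, workorder
import cv2
print(status.get_obs())
for n in ["scene","top","wrist"]:
    im=vision.read_camera(n); cv2.imwrite(f"pics/{n}0.png",im[:,:,::-1]); print(n,vision.camera_params(n))
E
```

```text
pics
{'time_s': 0.0, 'qpos': array([-71.1541636 ,  18.43981651,  -4.01392095,  83.17332067,
         1.29618342,  78.5405628 ,  -3.2594554 ]), 'joint_velocities': array([-0.00760955,  0.02581823,  0.04800297,  0.00448744,  0.01894611,
       -0.1171353 ,  0.04347541]), 'effort': array([-4.90107723e-04, -4.91303194e+01, -4.04242957e-01, -3.12530065e+01,
       -6.38939836e-02,  4.38399380e-02,  1.76873218e-04]), 'tool_pos': array([0.20117923, 0.61753161, 0.22946656]), 'tool_rot': array([-1.79891599e+02,  7.32294225e-03,  1.61963138e+02]), 'force': array([-0.61921766,  0.26161093,  0.30356951]), 'wrist_torque': array([-0.04125876,  0.01428605,  0.01612115]), 'grip_width': 0.08681091770939633}
scene {'fovy': 51.348622864588194, 'cx': 260.1426103913373, 'cy': 197.17972827865069, 'eye': array([ 1.40112349, -0.45818086,  1.02762233]), 'orientation': array([-131.05167475,   -0.37479385,   65.57201081])}
top {'fovy': 53.123962999441346, 'cx': 256.54446031181, 'cy': 192.74694382923005, 'eye': array([ 0.37516007, -0.01810277,  1.21509129]), 'orientation': array([-173.39875971,   -0.57546145,  -90.20342656])}
wrist {'fovy': 65.97144089083007, 'cx': 256.2752573561306, 'cy': 190.82722957135073, 'tool_from_camera': array([[ 6.03422511e-04, -9.66337359e-01, -2.57277562e-01,
         7.06223008e-02],
       [ 9.99999779e-01,  6.55193765e-04, -1.15501079e-04,
         4.44645277e-05],
       [ 2.80179662e-04, -2.57277435e-01,  9.66337541e-01,
        -1.53910364e-01],
       [ 0.00000000e+00,  0.00000000e+00,  0.00000000e+00,
         1.00000000e+00]])}
```

View pics/scene0.png

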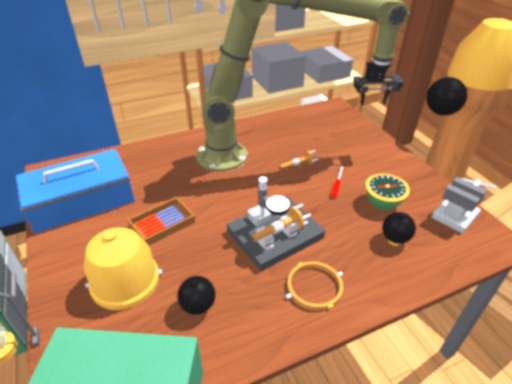

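View pics/top0.png

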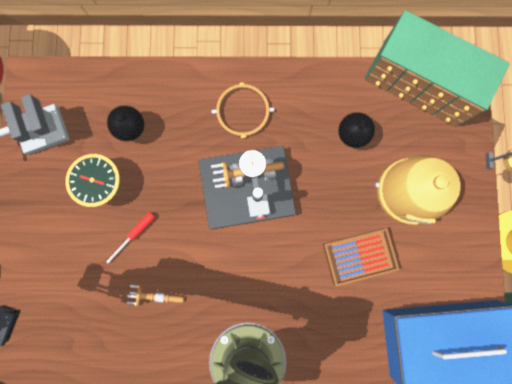

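View pics/wrist0.png

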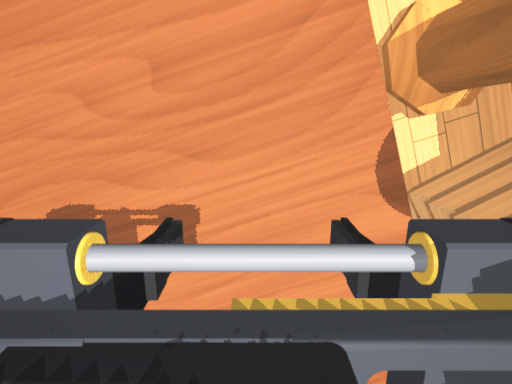

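```bash
cat > h.py <<'E'
import numpy as np, cv2
from scipy.spatial.transform import Rotation as R
from cell import status, vision
def cam(name,obs=None):
    p=vision.camera_params(name); f=192/np.tan(np.radians(p['fovy']/2))
    if name=='wrist':
        T=np.eye(4);o=obs or status.get_obs();T[:3,:3]=R.from_euler('xyz',o['tool_rot'],degrees=True).as_matrix();T[:3,3]=o['tool_pos']
        T=T@p['tool_from_camera'];return f,p['cx'],p['cy'],T[:3,3],T[:3,:3]
    return f,p['cx'],p['cy'],np.array(p['eye']),R.from_euler('xyz',p['orientation'],degrees=True).as_matrix()
def ray(c,u,v):
    f,cx,cy,e,M=c; d=M@np.array([(u-cx)/f,(v-cy)/f,1]); return e,d/np.linalg.norm(d)
def onz(c,u,v,z):
    e,d=ray(c,u,v); return e+d*(z-e[2])/d[2]
def proj(c,P):
    f,cx,cy,e,M=c; q=M.T@(np.array(P)-e); return np.array([cx+f*q[0]/q[2],cy+f*q[1]/q[2]])
def grab(name,fn,box=None,k=1):
    o=status.get_obs(); im=vision.read_camera(name)[:,:,::-1].copy()
    cv2.imwrite('raw_'+fn,im)
    if box: im=im[box[1]:box[3],box[0]:box[2]]
    cv2.imwrite('pics/'+fn,cv2.resize(im,None,fx=k,fy=k,interpolation=cv2.INTER_CUBIC)); return o,im
E
python3 - <<'E'
import cv2
from h import *
im=cv2.imread('pics/top0.png')
cv2.imwrite('pics/top0c.png',cv2.resize(im[135:240,190:305],None,fx=5,fy=5,interpolation=cv2.INTER_CUBIC))
im=cv2.imread('pics/scene0.png')
cv2.imwrite('pics/scene0c.png',cv2.resize(im[165:275,215:335],None,fx=5,fy=5,interpolation=cv2.INTER_CUBIC))
E
```

```text
(no output)
```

View pics/top0c.png

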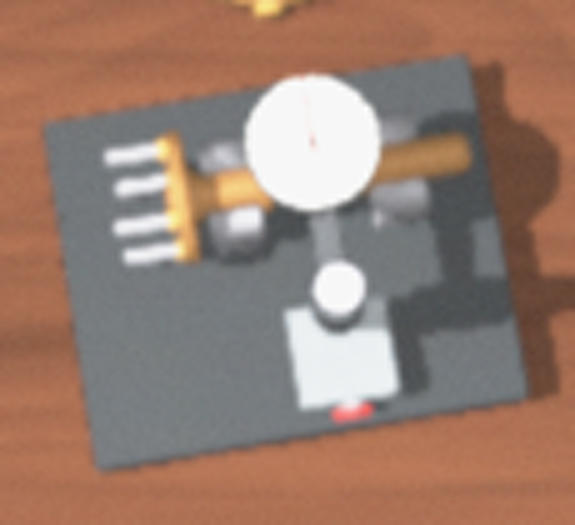

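View pics/scene0c.png

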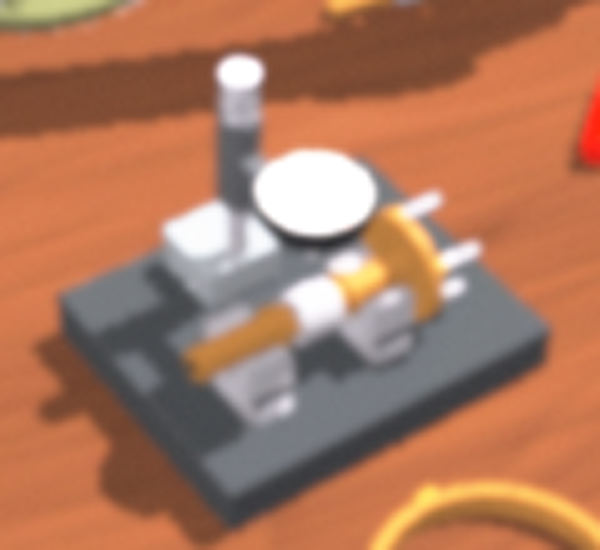

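```bash
cat >> h.py <<'E'
def S(p): # setup->world
    import json; s=json.load(open('setup.json')); a=s['yaw']
    c,n=np.cos(a),np.sin(a); return np.array([s['x']+c*p[0]-n*p[1], s['y']+n*p[0]+c*p[1], p[2]])
E
python3 - <<'E'
from h import *
import json
c=cam('top')
uv=[(45,125),(467,57),(525,398),(100,470)]
W=np.array([onz(c,190+(u-2)/5,135+(v-2)/5,.04) for u,v in uv]);print(W.round(4))
mod=np.array([(.11,.135),(.11,-.135),(-.11,-.135),(-.11,.135)])
A=mod;B=W[:,:2]-W[:,:2].mean(0)
a=np.arctan2((A[:,0]*B[:,1]-A[:,1]*B[:,0]).sum(),(A*B).sum())
m=W[:,:2].mean(0); print(m,np.degrees(a), [np.linalg.norm(W[i]-W[(i+1)%4]) for i in range(4)])
json.dump(dict(x=m[0],y=m[1],yaw=a),open('setup.json','w'))
# knob: top center
for cc,uvs in (('top',(190+(338-2)/5,135+(285-2)/5)),('scene',(215+(241-2)/5,165+(70-2)/5))):
    print(cc,[onz(cam(cc),*uvs,z).round(4) for z in (.2,.22,.24)])
print('knob xy from setup',S([-.045,-.025,0]), 'dial', S([.04,-.025,0]))
for cc,uvs in (('top',(190+(312-2)/5,135+(142-2)/5)),('scene',(215+(315-2)/5,165+(190-2)/5))):
    print(cc,[onz(cam(cc),*uvs,z).round(4) for z in (.16,.18,.2)])
# triangulate knob
e1,d1=ray(cam('top'),190+(338-2)/5,135+(285-2)/5);e2,d2=ray(cam('scene'),215+(241-2)/5,165+(70-2)/5)
s=np.linalg.lstsq(np.c_[d1,-d2],e2-e1,rcond=None)[0];print('knobtop',e1+d1*s[0],e2+d2*s[1])
e1,d1=ray(cam('top'),190+(312-2)/5,135+(142-2)/5);e2,d2=ray(cam('scene'),215+(315-2)/5,165+(190-2)/5)
s=np.linalg.lstsq(np.c_[d1,-d2],e2-e1,rcond=None)[0];print('dial',e1+d1*s[0],e2+d2*s[1])
# studs tips in top: 
for u,v in [(107,157),(116,188),(116,227),(125,258)]:
    print([ ( (S([0,0,0])[:2]), onz(c,190+(u-2)/5,135+(v-2)/5,z).round(4)) [1] for z in (.06,.087,.12)])
print('axis',S([.04,-.025,.087]),S([.04,-.025+.082,.087]),S([.04,-.025+.118,.087]))
E
```

```text
[[ 0.6152  0.1493  0.04  ]
 [ 0.658  -0.1136  0.04  ]
 [ 0.4447 -0.1467  0.04  ]
 [ 0.4016  0.1129  0.04  ]]
[5.29880748e-01 4.45184908e-04] 9.299577269396982 [np.float64(0.26635833772045964), np.float64(0.21592621023061592), np.float64(0.2631843348761015), np.float64(0.2166755080260849)]
top [array([ 0.4957, -0.0305,  0.2   ]), array([ 0.4933, -0.0302,  0.22  ]), array([ 0.4909, -0.03  ,  0.24  ])]
scene [array([ 0.4558, -0.0131,  0.2   ]), array([ 0.4787, -0.0239,  0.22  ]), array([ 0.5015, -0.0346,  0.24  ])]
knob xy from setup [ 0.4895121  -0.03149808  0.        ] dial [ 0.57339494 -0.01776238  0.        ]
top [array([ 0.5808, -0.0167,  0.16  ]), array([ 0.5769, -0.0168,  0.18  ]), array([ 0.573 , -0.0168,  0.2   ])]
scene [array([ 5.44e-01, -2.00e-04,  1.60e-01]), array([ 0.5637, -0.0107,  0.18  ]), array([ 0.5835, -0.0213,  0.2   ])]
knobtop [ 0.49191952 -0.03008638  0.23159618] [ 0.49190199 -0.03012658  0.23159459]
dial [ 0.57473997 -0.01678876  0.19118912] [ 0.57481352 -0.01662357  0.19120367]
[array([0.5912, 0.1084, 0.06  ]), array([0.5862, 0.1054, 0.087 ]), array([0.58  , 0.1018, 0.12  ])]
[array([0.5721, 0.1027, 0.06  ]), array([0.5675, 0.0999, 0.087 ]), array([0.5618, 0.0965, 0.12  ])]
[array([0.5481, 0.1025, 0.06  ]), array([0.544 , 0.0997, 0.087 ]), array([0.5391, 0.0962, 0.12  ])]
[array([0.5291, 0.0969, 0.06  ]), array([0.5255, 0.0942, 0.087 ]), array([0.5211, 0.0909, 0.12  ])]
axis [ 0.57339494 -0.01776238  0.087     ] [0.56014402 0.06315989 0.087     ] [0.55432655 0.09868674 0.087     ]
```

Call:
{"method": "step_arm", "body": {
  "series": [
    {"x": 0.03, "y": -0.03, "z": 0.03, "az": -8, "claw": 70},
    {"x": 0.07, "y": -0.06, "z": 0.05, "az": -16, "claw": 70},
    {"x": 0.11, "y": -0.09, "z": 0.07, "az": -24, "claw": 70},
    {"x": 0.15, "y": -0.12, "z": 0.08, "az": -32, "claw": 70},
    {"x": 0.18, "y": -0.15, "z": 0.08, "az": -40, "claw": 70},
    {"x": 0.2, "y": -0.19, "z": 0.08, "az": -48, "claw": 70},
    {"x": 0.22, "y": -0.23, "z": 0.08, "az": -56, "claw": 70},
    {"x": 0.24, "y": -0.27, "z": 0.08, "az": -64, "claw": 70},
    {"x": 0.26, "y": -0.31, "z": 0.08, "az": -72, "claw": 70},
    {"x": 0.27, "y": -0.35, "z": 0.08, "az": -80, "claw": 70},
    {"x": 0.28, "y": -0.39, "z": 0.08, "az": -88, "claw": 70},
    {"x": 0.28, "y": -0.43, "z": 0.08, "az": -96, "claw": 70}
  ]
}}

```text
invalid input
```

Call:
{"method": "step_arm", "body": {
  "series": [
    {"ax": 0, "ay": 0, "az": -8, "x": 0.03, "y": -0.03, "z": 0.03, "claw": 70},
    {"ax": 0, "ay": 0, "az": -16, "x": 0.07, "y": -0.06, "z": 0.05, "claw": 70},
    {"ax": 0, "ay": 0, "az": -24, "x": 0.11, "y": -0.09, "z": 0.07, "claw": 70},
    {"ax": 0, "ay": 0, "az": -32, "x": 0.15, "y": -0.12, "z": 0.08, "claw": 70},
    {"ax": 0, "ay": 0, "az": -40, "x": 0.18, "y": -0.15, "z": 0.08, "claw": 70},
    {"ax": 0, "ay": 0, "az": -48, "x": 0.2, "y": -0.19, "z": 0.08, "claw": 70},
    {"ax": 0, "ay": 0, "az": -56, "x": 0.22, "y": -0.23, "z": 0.08, "claw": 70},
    {"ax": 0, "ay": 0, "az": -64, "x": 0.24, "y": -0.27, "z": 0.08, "claw": 70},
    {"ax": 0, "ay": 0, "az": -72, "x": 0.26, "y": -0.31, "z": 0.08, "claw": 70},
    {"ax": 0, "ay": 0, "az": -80, "x": 0.27, "y": -0.35, "z": 0.08, "claw": 70},
    {"ax": 0, "ay": 0, "az": -88, "x": 0.28, "y": -0.39, "z": 0.08, "claw": 70},
    {"ax": 0, "ay": 0, "az": -96, "x": 0.28, "y": -0.43, "z": 0.08, "claw": 70}
  ],
  "squeeze": 15
}}

```text
time_s: 1.35
tool_pos: [0.482, 0.1858, 0.3101]
tool_rot: [180.0, 0.0, 65.6]
force: [-0.4, 0.4, 0.4]
grip_width: 0.0609
```

Call:
{"method": "step_arm", "body": {
  "series": [
    {"ax": 0, "ay": 0, "az": -8, "x": 0, "y": -0.035, "z": 0, "claw": 70},
    {"ax": 0, "ay": 0, "az": -16, "x": 0, "y": -0.07, "z": 0, "claw": 70},
    {"ax": 0, "ay": 0, "az": -24, "x": 0, "y": -0.105, "z": 0, "claw": 70},
    {"ax": 0, "ay": 0, "az": -32, "x": 0.01, "y": -0.14, "z": 0, "claw": 70},
    {"ax": 0, "ay": 0, "az": -40, "x": 0.01, "y": -0.175, "z": 0, "claw": 70},
    {"ax": 0, "ay": 0, "az": -48, "x": 0.01, "y": -0.2, "z": 0, "claw": 70},
    {"ax": 0, "ay": 0, "az": -56.5, "x": 0.01, "y": -0.219, "z": -0.02, "claw": 70},
    {"ax": 0, "ay": 0, "az": -56.5, "x": 0.01, "y": -0.219, "z": -0.03, "claw": 70},
    {"ax": 0, "ay": 0, "az": -56.5, "x": 0.01, "y": -0.219, "z": -0.03, "claw": 70}
  ]
}}

```text
time_s: 2.25
tool_pos: [0.4901, -0.0304, 0.2789]
tool_rot: [-180.0, 0.2, 9.6]
force: [0.2, 0.4, -0.4]
grip_width: 0.0609
```

```bash
python3 - <<'E'
from h import *
o,_=grab('wrist','w1.png'); print(o['tool_pos'],o['tool_rot'],o['qpos'])
c=cam('wrist',o)
print(proj(c,[.4915,-.0305,.2316]),proj(c,[.5745,-.017,.1912]))
E
```

```text
[ 0.49014692 -0.03044703  0.27891121] [-179.95656729    0.18636863    9.59663228] [-33.68663672  -3.64496488  32.92018707 101.62785758   1.98666603
  81.62893781 -81.51870567]
[256.9957108  210.47631339] [257.69256347  90.6206656 ]
```

View pics/w1.png

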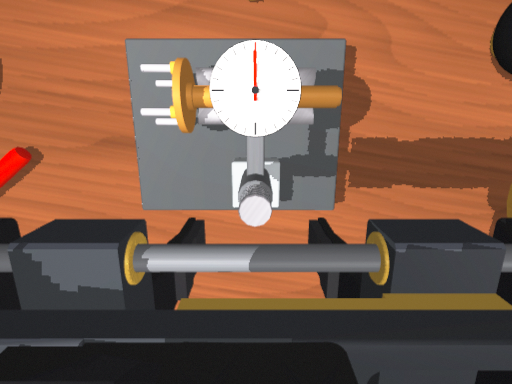

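Call:
{"method": "step_arm", "body": {
  "series": [
    {"ax": 0, "ay": 0, "az": 0, "x": 0.001, "y": 0, "z": -0.025, "claw": 70},
    {"ax": 0, "ay": 0, "az": 0, "x": 0.001, "y": 0, "z": -0.05, "claw": 70},
    {"ax": 0, "ay": 0, "az": 0, "x": 0.001, "y": 0, "z": -0.07, "claw": 70},
    {"ax": 0, "ay": 0, "az": 0, "x": 0.001, "y": 0, "z": -0.07, "claw": 20},
    {"ax": 0, "ay": 0, "az": 0, "x": 0.001, "y": 0, "z": -0.07, "claw": 15},
    {"ax": 0, "ay": 0, "az": 0, "x": 0.001, "y": 0, "z": -0.07, "claw": 15},
    {"ax": 0, "ay": 0, "az": 0, "x": 0.001, "y": 0, "z": -0.07, "claw": 15},
    {"ax": 0, "ay": 0, "az": 0, "x": 0.001, "y": 0, "z": -0.07, "claw": 15}
  ],
  "squeeze": 25
}}

```text
time_s: 3.1
tool_pos: [0.4929, -0.0308, 0.2115]
tool_rot: [180.0, -0.1, 9.5]
force: [-0.2, -0.2, -0.4]
grip_width: 0.0287
```

```bash
python3 - <<'E'
from h import *
o,_=grab('wrist','w2.png'); print(o['tool_pos'],o['tool_rot'],o['grip_width'],o['force'])
E
```

```text
[ 0.49286133 -0.030798    0.21151727] [ 1.79999892e+02 -9.22107158e-02  9.48659968e+00] 0.028742691001097834 [-0.1854272  -0.22326523 -0.43101368]
```

View pics/w2.png

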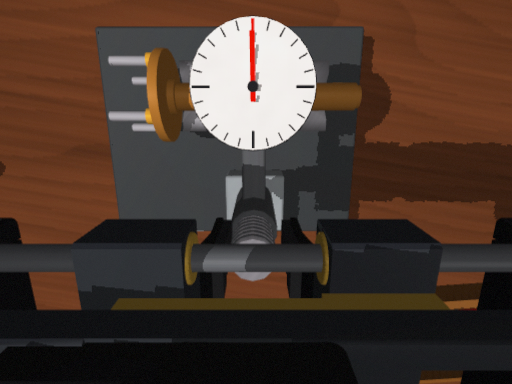

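Call:
{"method": "step_arm", "body": {
  "series": [
    {"ax": 0, "ay": 0, "az": 0, "x": 0, "y": 0, "z": 0, "claw": 10},
    {"ax": 0, "ay": 0, "az": 0, "x": 0, "y": 0, "z": 0, "claw": 10},
    {"ax": 0, "ay": 0, "az": 0, "x": 0, "y": 0, "z": 0, "claw": 10},
    {"ax": 0, "ay": 0, "az": 0, "x": 0, "y": 0, "z": -0.006, "claw": 10},
    {"ax": 0, "ay": 0, "az": 0, "x": 0, "y": 0, "z": -0.012, "claw": 10},
    {"ax": 0, "ay": 0, "az": 0, "x": 0, "y": 0, "z": -0.018, "claw": 10},
    {"ax": 0, "ay": 0, "az": 0, "x": 0, "y": 0, "z": -0.024, "claw": 10},
    {"ax": 0, "ay": 0, "az": 0, "x": 0, "y": 0, "z": -0.03, "claw": 10},
    {"ax": 0, "ay": 0, "az": 0, "x": 0, "y": 0, "z": -0.03, "claw": 10}
  ]
}}

```text
time_s: 4.05
tool_pos: [0.4925, -0.029, 0.1807]
tool_rot: [-179.9, -0.0, 9.5]
force: [0.1, 5.1, -0.7]
grip_width: 0.0235
```

```bash
python3 - <<'E'
from h import *
o,_=grab('wrist','w3.png'); print(o['tool_pos'],o['tool_rot'],o['grip_width'],o['force'])
E
```

```text
[ 0.49249188 -0.02895137  0.1806756 ] [-1.79862798e+02 -4.95393878e-02  9.54373724e+00] 0.0234586210131267 [ 0.1401534   5.07895533 -0.68682156]
```

View pics/w3.png

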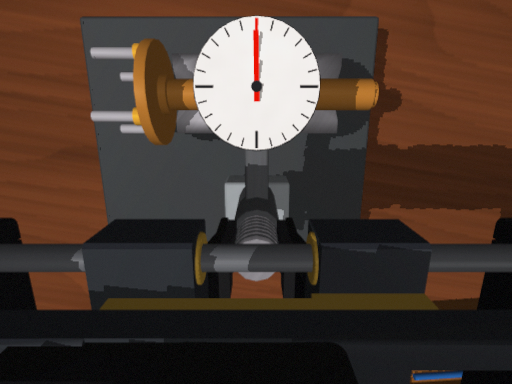

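Call:
{"method": "step_arm", "body": {
  "series": [
    {"ax": 0, "ay": 0, "az": 0, "x": 0, "y": 0, "z": -0.002, "claw": 10},
    {"ax": 0, "ay": 0, "az": 0, "x": 0, "y": 0, "z": -0.004, "claw": 10},
    {"ax": 0, "ay": 0, "az": 0, "x": 0, "y": 0, "z": -0.004, "claw": 10}
  ]
}}

```text
time_s: 4.4
tool_pos: [0.4925, -0.0289, 0.1773]
tool_rot: [-179.8, -0.1, 9.5]
force: [-1.2, 5.3, 4.0]
grip_width: 0.0232
```

```bash
cat >> h.py <<'E'
def needle(im):
    im=im.astype(int); b,g,r=im[:,:,0],im[:,:,1],im[:,:,2]
    # dial = biggest bright blob
    w=((im.min(2)>150)).astype(np.uint8)
    w=cv2.morphologyEx(w,cv2.MORPH_CLOSE,np.ones((5,5)))
    n,l,s,ce=cv2.connectedComponentsWithStats(w); i=1+s[1:,4].argmax()
    cnt=max(cv2.findContours((l==i).astype(np.uint8),0,2)[0],key=cv2.contourArea)
    h=cv2.convexHull(cnt); (cx,cy),(a1,a2),_=cv2.fitEllipse(h); rad=(a1+a2)/4
    yy,xx=np.mgrid[:im.shape[0],:im.shape[1]]; d=np.hypot(xx-cx,yy-cy)
    m=(r-np.maximum(g,b)>70)&(d<.75*rad)&(d>.28*rad)
    ang=np.arctan2((yy-cy)[m].mean(),(xx-cx)[m].mean())
    return np.degrees(ang),(cx,cy,rad,int(m.sum()))
E
python3 - <<'E'
from h import *
o,im=grab('wrist','w4.png'); print(o['tool_pos'],o['tool_rot'],o['grip_width'],o['force']); print(needle(im))
print(needle(cv2.imread('raw_w3.png')),needle(cv2.imread('raw_w1.png')))
E
```

```text
[ 0.49249727 -0.02892764  0.17731321] [-1.79847223e+02 -5.00039514e-02  9.54288607e+00] 0.02316767310951682 [-1.24504215  5.31046993  3.96943289]
(np.float64(-10.208693352165739), (253.315673828125, 84.25887298583984, 66.90290832519531, 190))
(np.float64(-87.97351453764132), (254.65341186523438, 83.3621597290039, 65.96476364135742, 163)) (np.float64(-100.08757973477667), (254.2121124267578, 129.3910675048828, 78.16062927246094, 82))
```

View pics/w4.png

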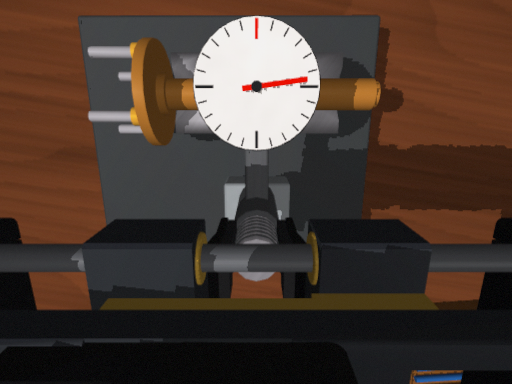

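Call:
{"method": "step_arm", "body": {
  "series": [
    {"ax": 0, "ay": 0, "az": 0, "x": 0, "y": 0, "z": -0.0015, "claw": 10},
    {"ax": 0, "ay": 0, "az": 0, "x": 0, "y": 0, "z": -0.003, "claw": 10},
    {"ax": 0, "ay": 0, "az": 0, "x": 0, "y": 0, "z": -0.003, "claw": 10},
    {"ax": 0, "ay": 0, "az": 0, "x": 0, "y": 0, "z": -0.003, "claw": 10}
  ]
}}

```text
time_s: 4.85
tool_pos: [0.4925, -0.0289, 0.1744]
tool_rot: [-179.8, -0.0, 9.5]
force: [-2.2, 5.5, 4.9]
grip_width: 0.0233
```

```bash
python3 - <<'E'
from h import *
o,im=grab('wrist','w5.png'); print(o['tool_pos'],o['tool_rot'],o['grip_width'],o['force']); print(needle(im))
E
```

```text
[ 0.4924755  -0.02891886  0.17444978] [-1.79842088e+02 -4.93263737e-02  9.54155457e+00] 0.023309173676342356 [-2.23391037  5.49860727  4.9315639 ]
(np.float64(70.22220312301639), (253.16702270507812, 84.452880859375, 67.00838470458984, 182))
```

View pics/w5.png

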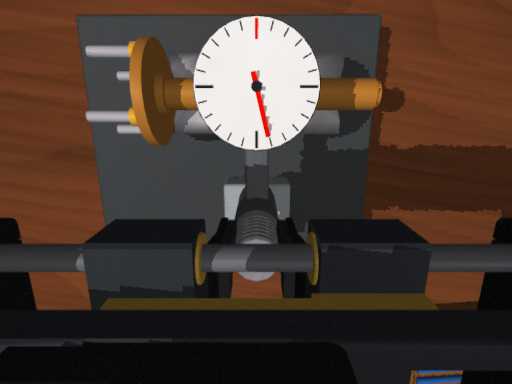

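Call:
{"method": "step_arm", "body": {
  "series": [
    {"ax": 0, "ay": 0, "az": 0, "x": 0, "y": 0, "z": 0, "claw": 30},
    {"ax": 0, "ay": 0, "az": 0, "x": 0, "y": 0, "z": 0, "claw": 60},
    {"ax": 0, "ay": 0, "az": 0, "x": 0, "y": 0, "z": 0, "claw": 60},
    {"ax": 0, "ay": 0, "az": 0, "x": 0, "y": 0, "z": 0, "claw": 60},
    {"ax": 0, "ay": 0, "az": 0, "x": 0, "y": 0, "z": 0.02, "claw": 60},
    {"ax": 0, "ay": 0, "az": 0, "x": 0, "y": 0, "z": 0.05, "claw": 60},
    {"ax": 0, "ay": 0, "az": 0, "x": 0, "y": 0, "z": 0.08, "claw": 40},
    {"ax": 0, "ay": 0, "az": 0, "x": 0.01, "y": 0.04, "z": 0.08, "claw": 20},
    {"ax": 0, "ay": 0, "az": 0, "x": 0.01, "y": 0.08, "z": 0.08, "claw": 0},
    {"ax": 0, "ay": 0, "az": 0, "x": 0.01, "y": 0.1, "z": 0.08, "claw": 0},
    {"ax": 0, "ay": 0, "az": 0, "x": 0.01, "y": 0.1, "z": 0.08, "claw": 0}
  ]
}}

```text
time_s: 6.0
tool_pos: [0.502, 0.0723, 0.253]
tool_rot: [180.0, 0.0, 9.8]
force: [-0.1, -0.3, 1.0]
grip_width: 0.0199
```

```bash
python3 - <<'E'
from h import *
o,im=grab('wrist','w6.png'); print(o['tool_pos'],o['tool_rot'],o['grip_width'],o['force']); print(needle(im))
c=cam('wrist',o)
# stud predicted tip/base for angle
for a in range(0,360,30):
    t=np.radians(a); print(a,[proj(c,S([.04+.032*np.sin(t),-.025+y,.087+.032*np.cos(t)])).round(1) for y in (.082,.118)])
E
```

```text
[0.50195179 0.07234264 0.25302191] [1.79989666e+02 4.84497519e-02 9.78714142e+00] 0.019924398616461413 [-0.0556431  -0.34489834  0.99689732]
(np.float64(80.63626255739138), (374.54443359375, 126.0830078125, 42.97901725769043, 60))
0 [array([276.3, 127.1]), array([238.5, 126.7])]
30 [array([276.5, 109.7]), array([238.7, 109.4])]
60 [array([276. ,  97.4]), array([239.3,  97.1])]
90 [array([275.1,  93.8]), array([240.1,  93.5])]
120 [array([274.1,  98.9]), array([240.9,  98.5])]
150 [array([273.2, 110.1]), array([241.4, 109.8])]
180 [array([272.7, 124.4]), array([241.7, 124.1])]
210 [array([272.6, 138.7]), array([241.6, 138.4])]
240 [array([272.9, 150. ]), array([241.1, 149.7])]
270 [array([273.6, 155.8]), array([240.4, 155.5])]
300 [array([274.6, 153.9]), array([239.6, 153.5])]
330 [array([275.6, 143.6]), array([238.9, 143.2])]
```

View pics/w6.png

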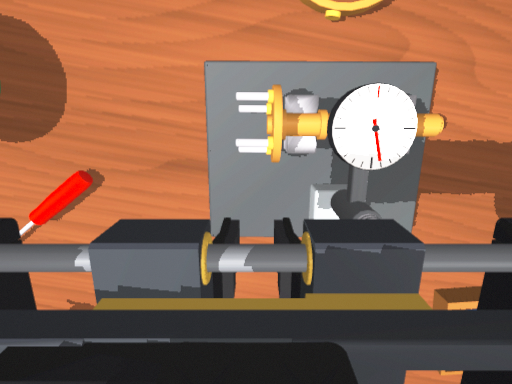

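```bash
python3 - <<'E'
from h import *
im=cv2.imread('raw_w6.png')
cv2.imwrite('pics/w6c.png',cv2.resize(im[70:190,225:435],None,fx=3.8,fy=3.8,interpolation=cv2.INTER_CUBIC))
o={'tool_pos':np.array([0.50195179,0.07234264,0.25302191]),'tool_rot':np.array([179.9897,0.04845,9.78714])}
c=cam('wrist',o); print('dial pred',proj(c,S([.04,-.025,.1545])),'flange top/bot',proj(c,S([.08,.057,.087])),proj(c,S([.0,.057,.087])))
for p in [(.11,.135,.04),(.11,-.135,.04),(-.11,.135,.04)]: print('corner',proj(c,S(p)))
E
```

```text
dial pred [377.04415204 130.0547096 ] flange top/bot [275.28728619  85.5951606 ] [273.41053918 163.10817595]
corner [205.5123876   60.88097813]
corner [440.03599482  63.21851323]
corner [211.24849064 238.07955837]
```

View pics/w6c.png

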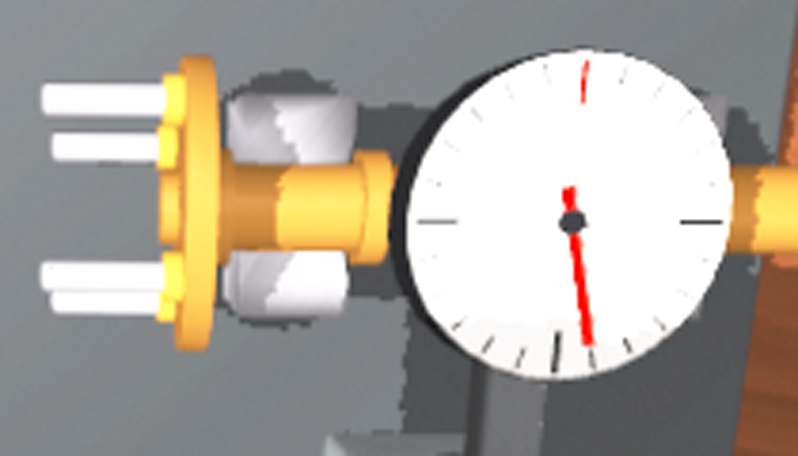

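```bash
python3 - <<'E'
import json
s=json.load(open('setup.json'));s['x']+=.001;s['y']+=.0015;json.dump(s,open('setup.json','w'))
from h import *
for x in (-.036,-.029,-.008,0): print(x,S([.04+x,.086,.108]).round(4))
print('x dir',np.cos(s['yaw']),np.sin(s['yaw']))
E
```

```text
-0.036 [0.5209 0.0875 0.108 ]
-0.029 [0.5278 0.0886 0.108 ]
-0.008 [0.5486 0.092  0.108 ]
0 [0.5565 0.0933 0.108 ]
x dir 0.9868569086995445 0.16159654003715268
```

Call:
{"method": "step_arm", "body": {
  "series": [
    {"ax": 0, "ay": 0, "az": 0, "x": 0.019, "y": 0.015, "z": 0, "claw": 0},
    {"ax": 0, "ay": 0, "az": 0, "x": 0.019, "y": 0.015, "z": -0.035, "claw": 0},
    {"ax": 0, "ay": 0, "az": 0, "x": 0.019, "y": 0.015, "z": -0.07, "claw": 0},
    {"ax": 0, "ay": 0, "az": 0, "x": 0.019, "y": 0.015, "z": -0.105, "claw": 0},
    {"ax": 0, "ay": 0, "az": 0, "x": 0.019, "y": 0.015, "z": -0.115, "claw": 0},
    {"ax": 0, "ay": 0, "az": 0, "x": 0.019, "y": 0.015, "z": -0.115, "claw": 0}
  ]
}}

```text
time_s: 6.65
tool_pos: [0.5204, 0.0822, 0.1375]
tool_rot: [179.9, 0.2, 9.3]
force: [0.6, 0.2, 0.3]
grip_width: 0.0005
```

```bash
python3 - <<'E'
from h import *
o,im=grab('wrist','w7.png'); print(o['tool_pos'],o['tool_rot'],o['grip_width'],o['force'])
grab('scene','s7.png',(200,130,350,260),5)
grab('top','t7.png',(180,120,320,250),5)
E
```

```text
[0.52044603 0.08220369 0.13750394] [1.79915601e+02 1.74857944e-01 9.34223800e+00] 0.00046978420334432917 [0.64402964 0.20216413 0.26616179]
```

View pics/w7.png

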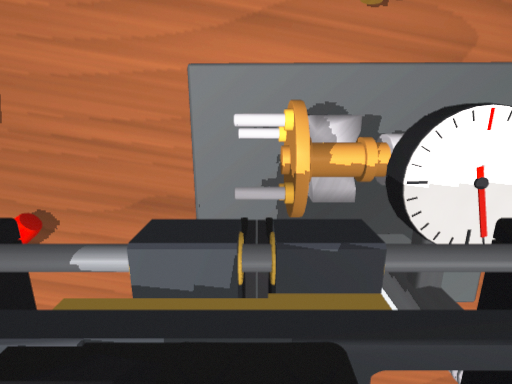

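View pics/s7.png

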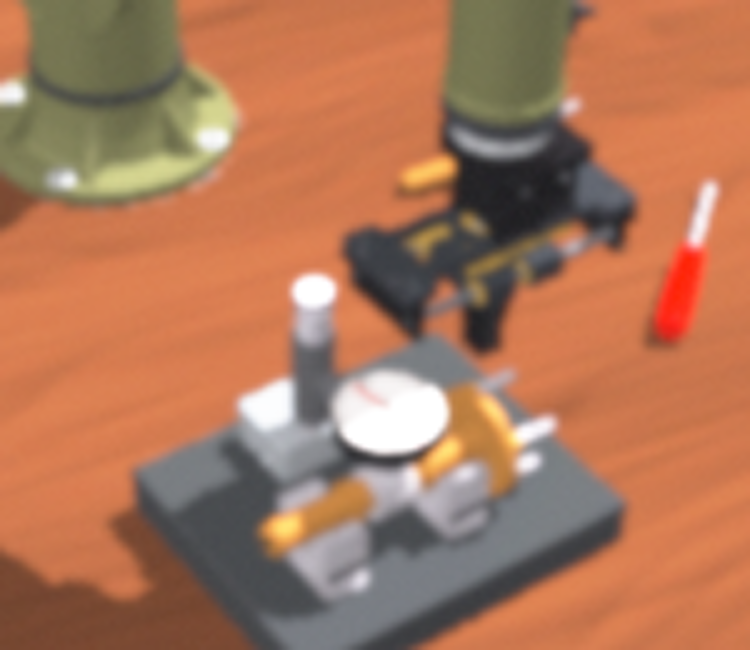

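View pics/t7.png

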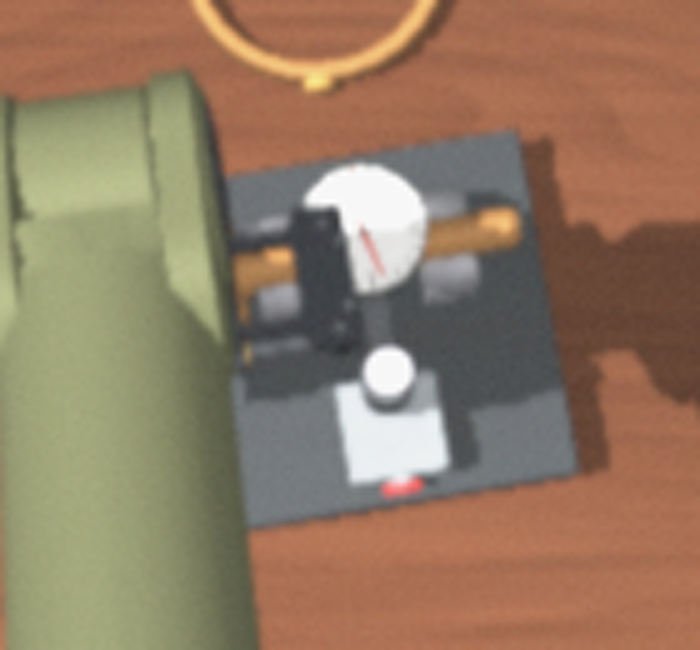

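Call:
{"method": "step_arm", "body": {
  "series": [
    {"ax": 0, "ay": 0, "az": 0, "x": 0, "y": 0.003, "z": -0.015, "claw": 0},
    {"ax": 0, "ay": 0, "az": 0, "x": 0, "y": 0.003, "z": -0.027, "claw": 0},
    {"ax": 0, "ay": 0, "az": 0, "x": 0, "y": 0.003, "z": -0.027, "claw": 0},
    {"ax": 0, "ay": 0, "az": 0, "x": 0, "y": 0.003, "z": -0.027, "claw": 0}
  ]
}}

```text
time_s: 7.2
tool_pos: [0.5216, 0.0869, 0.1121]
tool_rot: [180.0, -0.0, 9.5]
force: [-0.0, -0.1, -0.3]
grip_width: 0.0007
```

```bash
python3 - <<'E'
from h import *
o,im=grab('wrist','w8.png'); print(o['tool_pos'],o['tool_rot'],o['grip_width'],o['force'])
E
```

```text
[0.52155375 0.08692018 0.11207949] [ 1.79990435e+02 -2.14071568e-02  9.45602964e+00] 0.0007418222947218603 [-0.02075309 -0.05466871 -0.27284355]
```

View pics/w8.png

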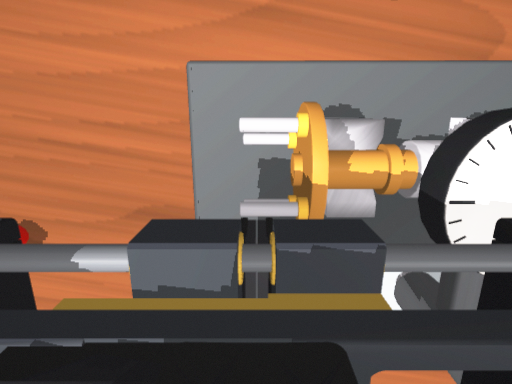

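Call:
{"method": "step_arm", "body": {
  "series": [
    {"ax": 0, "ay": 0, "az": 0, "x": 0.003, "y": 0.0005, "z": -0.001, "claw": 0},
    {"ax": 0, "ay": 0, "az": 0, "x": 0.006, "y": 0.001, "z": -0.002, "claw": 0},
    {"ax": 0, "ay": 0, "az": 0, "x": 0.009, "y": 0.0015, "z": -0.002, "claw": 0},
    {"ax": 0, "ay": 0, "az": 0, "x": 0.012, "y": 0.002, "z": -0.002, "claw": 0},
    {"ax": 0, "ay": 0, "az": 0, "x": 0.015, "y": 0.0025, "z": -0.002, "claw": 0},
    {"ax": 0, "ay": 0, "az": 0, "x": 0.018, "y": 0.003, "z": -0.002, "claw": 0},
    {"ax": 0, "ay": 0, "az": 0, "x": 0.021, "y": 0.0035, "z": -0.002, "claw": 0},
    {"ax": 0, "ay": 0, "az": 0, "x": 0.024, "y": 0.004, "z": -0.002, "claw": 0},
    {"ax": 0, "ay": 0, "az": 0, "x": 0.027, "y": 0.0045, "z": -0.002, "claw": 0},
    {"ax": 0, "ay": 0, "az": 0, "x": 0.027, "y": 0.0045, "z": -0.002, "claw": 0}
  ]
}}

```text
time_s: 8.25
tool_pos: [0.549, 0.0917, 0.1096]
tool_rot: [180.0, -0.1, 9.5]
force: [-0.4, -0.1, -0.1]
grip_width: 0.0008
```

```bash
python3 - <<'E'
from h import *
o,im=grab('wrist','w9.png'); print(o['tool_pos'],o['tool_rot'],o['grip_width'],o['force'])
grab('top','t9.png',(180,120,320,250),5)
E
```

```text
[0.5490453  0.09166555 0.10955254] [ 1.79978492e+02 -5.83489148e-02  9.46463357e+00] 0.0007570764367650117 [-0.35819159 -0.1480102  -0.14612286]
```

View pics/w9.png

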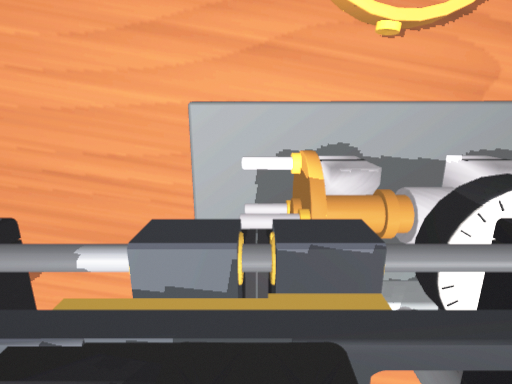

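View pics/t9.png

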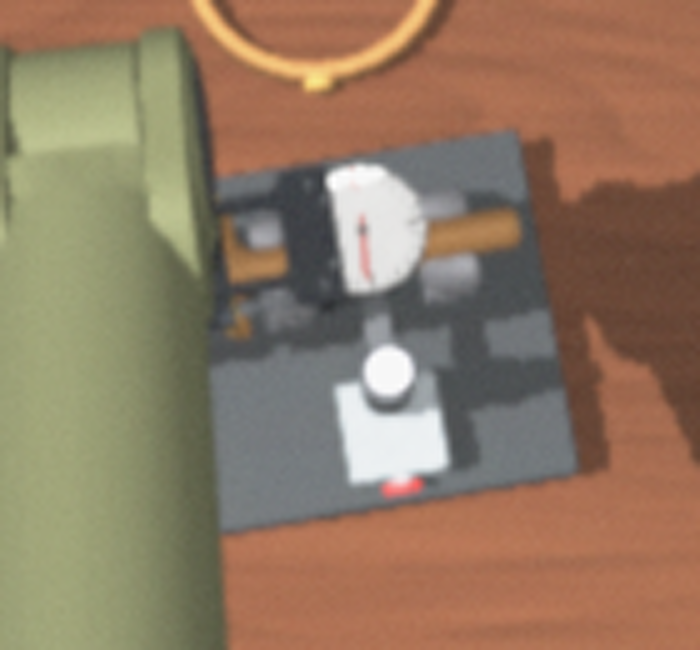

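Call:
{"method": "step_arm", "body": {
  "series": [
    {"ax": 0, "ay": 0, "az": 0, "x": -0.004, "y": -0.001, "z": 0, "claw": 0},
    {"ax": 0, "ay": 0, "az": 0, "x": -0.006, "y": -0.001, "z": 0.025, "claw": 0},
    {"ax": 0, "ay": 0, "az": 0, "x": -0.02, "y": -0.001, "z": 0.06, "claw": 0},
    {"ax": 0, "ay": 0, "az": 0, "x": -0.03, "y": -0.01, "z": 0.09, "claw": 0},
    {"ax": 0, "ay": 0, "az": 0, "x": -0.03, "y": -0.01, "z": 0.1, "claw": 0},
    {"ax": 0, "ay": 0, "az": 0, "x": -0.03, "y": -0.01, "z": 0.1, "claw": 0}
  ]
}}

```text
time_s: 8.95
tool_pos: [0.5193, 0.0819, 0.2113]
tool_rot: [-179.9, -0.2, 9.5]
force: [0.9, -0.9, -1.0]
grip_width: 0.0008
```

```bash
python3 - <<'E'
from h import *
o,im=grab('wrist','w10.png'); print(o['tool_pos'],o['tool_rot'])
cv2.imwrite('pics/w10c.png',cv2.resize(im[60:200,215:475],None,fx=3,fy=3,interpolation=cv2.INTER_CUBIC))
c=cam('wrist',o)
for a in range(0,360,10):
    t=np.radians(a); print(a,proj(c,S([.04+.032*np.sin(t),.075,.087+.032*np.cos(t)])).round(1),end=' ')
E
```

```text
[0.51932975 0.08185602 0.21126082] [-179.92478314   -0.23394477    9.45323894]
0 [263.7 151.3] 10 [263.7 144.5] 20 [263.7 137.8] 30 [263.7 131.4] 40 [263.7 125.7] 50 [263.6 120.7] 60 [263.5 116.8] 70 [263.4 114. ] 80 [263.3 112.3] 90 [263.2 111.8] 100 [263.  112.4] 110 [262.9 114. ] 120 [262.8 116.5] 130 [262.6 119.8] 140 [262.5 123.8] 150 [262.4 128.3] 160 [262.3 133.2] 170 [262.3 138.4] 180 [262.2 143.8] 190 [262.2 149.2] 200 [262.2 154.5] 210 [262.2 159.7] 220 [262.2 164.5] 230 [262.2 169. ] 240 [262.3 172.9] 250 [262.4 176.2] 260 [262.5 178.8] 270 [262.6 180.5] 280 [262.7 181.3] 290 [262.8 181. ] 300 [263.  179.7] 310 [263.1 177.3] 320 [263.2 173.8] 330 [263.4 169.4] 340 [263.5 164. ] 350 [263.6 157.9]
```

View pics/w10c.png

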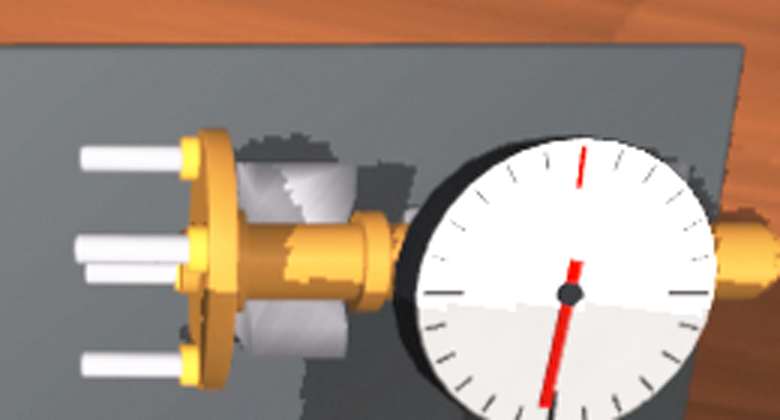

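Call:
{"method": "step_arm", "body": {
  "series": [
    {"ax": 0, "ay": 0, "az": 0, "x": 0.021, "y": 0.009, "z": -0.03, "claw": 0},
    {"ax": 0, "ay": 0, "az": 0, "x": 0.021, "y": 0.009, "z": -0.06, "claw": 0},
    {"ax": 0, "ay": 0, "az": 0, "x": 0.021, "y": 0.009, "z": -0.09, "claw": 0},
    {"ax": 0, "ay": 0, "az": 0, "x": 0.021, "y": 0.009, "z": -0.101, "claw": 0},
    {"ax": 0, "ay": 0, "az": 0, "x": 0.024, "y": 0.0095, "z": -0.101, "claw": 0},
    {"ax": 0, "ay": 0, "az": 0, "x": 0.0275, "y": 0.01, "z": -0.101, "claw": 0},
    {"ax": 0, "ay": 0, "az": 0, "x": 0.031, "y": 0.0105, "z": -0.101, "claw": 0},
    {"ax": 0, "ay": 0, "az": 0, "x": 0.0345, "y": 0.011, "z": -0.101, "claw": 0},
    {"ax": 0, "ay": 0, "az": 0, "x": 0.038, "y": 0.0115, "z": -0.101, "claw": 0},
    {"ax": 0, "ay": 0, "az": 0, "x": 0.0415, "y": 0.012, "z": -0.101, "claw": 0},
    {"ax": 0, "ay": 0, "az": 0, "x": 0.044, "y": 0.0125, "z": -0.101, "claw": 0},
    {"ax": 0, "ay": 0, "az": 0, "x": 0.044, "y": 0.0125, "z": -0.101, "claw": 0}
  ]
}}

```text
time_s: 10.2
tool_pos: [0.5626, 0.094, 0.1086]
tool_rot: [180.0, -0.0, 9.5]
force: [-1.6, -0.3, -0.8]
grip_width: 0.0007
```

Call:
{"method": "step_arm", "body": {
  "series": [
    {"ax": 0, "ay": 0, "az": 0, "x": -0.004, "y": -0.001, "z": 0, "claw": 0},
    {"ax": 0, "ay": 0, "az": 0, "x": -0.006, "y": -0.001, "z": 0.03, "claw": 0},
    {"ax": 0, "ay": 0, "az": 0, "x": -0.02, "y": -0.005, "z": 0.06, "claw": 0},
    {"ax": 0, "ay": 0, "az": 0, "x": -0.044, "y": -0.012, "z": 0.09, "claw": 0},
    {"ax": 0, "ay": 0, "az": 0, "x": -0.044, "y": -0.012, "z": 0.101, "claw": 0},
    {"ax": 0, "ay": 0, "az": 0, "x": -0.044, "y": -0.012, "z": 0.101, "claw": 0}
  ]
}}

```text
time_s: 10.8
tool_pos: [0.52, 0.0826, 0.2123]
tool_rot: [-179.9, -0.4, 9.5]
force: [-0.3, -0.2, -0.6]
grip_width: 0.0008
```

```bash
python3 - <<'E'
from h import *
o,im=grab('wrist','w11.png'); print(o['tool_pos'],o['tool_rot'])
cv2.imwrite('pics/w11c.png',cv2.resize(im[60:200,215:475],None,fx=3,fy=3,interpolation=cv2.INTER_CUBIC))
c=cam('wrist',o)
for a in range(0,360,10):
    t=np.radians(a); print(a,proj(c,S([.04+.032*np.sin(t),.075,.087+.032*np.cos(t)])).round(1)[1],end=' ')
E
```

```text
[0.52004703 0.0826362  0.21228197] [-179.88728799   -0.37778258    9.47282953]
0 152.4 10 145.7 20 139.0 30 132.7 40 126.9 50 122.0 60 118.1 70 115.3 80 113.6 90 113.1 100 113.7 110 115.2 120 117.7 130 121.0 140 125.0 150 129.5 160 134.4 170 139.5 180 144.9 190 150.2 200 155.6 210 160.7 220 165.5 230 170.0 240 173.9 250 177.2 260 179.7 270 181.4 280 182.2 290 182.0 300 180.7 310 178.3 320 174.8 330 170.4 340 165.0 350 159.0
```

View pics/w11c.png

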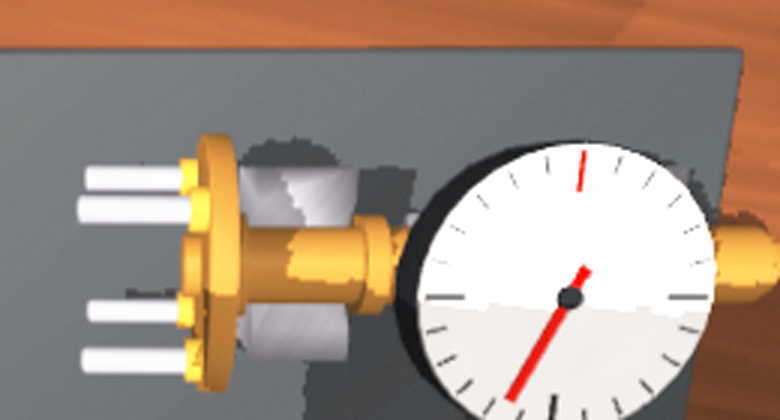

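Call:
{"method": "step_arm", "body": {
  "series": [
    {"ax": 0, "ay": 0, "az": 0, "x": 0.0335, "y": 0.01, "z": -0.03, "claw": 0},
    {"ax": 0, "ay": 0, "az": 0, "x": 0.0335, "y": 0.01, "z": -0.06, "claw": 0},
    {"ax": 0, "ay": 0, "az": 0, "x": 0.0335, "y": 0.01, "z": -0.09, "claw": 0},
    {"ax": 0, "ay": 0, "az": 0, "x": 0.0335, "y": 0.01, "z": -0.104, "claw": 0},
    {"ax": 0, "ay": 0, "az": 0, "x": 0.0365, "y": 0.0105, "z": -0.105, "claw": 0},
    {"ax": 0, "ay": 0, "az": 0, "x": 0.0395, "y": 0.011, "z": -0.106, "claw": 0},
    {"ax": 0, "ay": 0, "az": 0, "x": 0.0425, "y": 0.0115, "z": -0.107, "claw": 0},
    {"ax": 0, "ay": 0, "az": 0, "x": 0.045, "y": 0.012, "z": -0.108, "claw": 0},
    {"ax": 0, "ay": 0, "az": 0, "x": 0.0475, "y": 0.0125, "z": -0.109, "claw": 0},
    {"ax": 0, "ay": 0, "az": 0, "x": 0.05, "y": 0.013, "z": -0.109, "claw": 0},
    {"ax": 0, "ay": 0, "az": 0, "x": 0.05, "y": 0.013, "z": -0.109, "claw": 0}
  ]
}}

```text
time_s: 11.95
tool_pos: [0.5682, 0.0948, 0.1004]
tool_rot: [180.0, 0.0, 9.4]
force: [-1.9, -2.0, -2.6]
grip_width: 0.0005
```

Call:
{"method": "step_arm", "body": {
  "series": [
    {"ax": 0, "ay": 0, "az": 0, "x": -0.004, "y": -0.001, "z": 0, "claw": 0},
    {"ax": 0, "ay": 0, "az": 0, "x": -0.006, "y": -0.001, "z": 0.03, "claw": 0},
    {"ax": 0, "ay": 0, "az": 0, "x": -0.02, "y": -0.005, "z": 0.06, "claw": 0},
    {"ax": 0, "ay": 0, "az": 0, "x": -0.05, "y": -0.013, "z": 0.09, "claw": 0},
    {"ax": 0, "ay": 0, "az": 0, "x": -0.05, "y": -0.013, "z": 0.109, "claw": 0},
    {"ax": 0, "ay": 0, "az": 0, "x": -0.05, "y": -0.013, "z": 0.109, "claw": 0}
  ]
}}

```text
time_s: 12.55
tool_pos: [0.5207, 0.0827, 0.2137]
tool_rot: [-179.8, -0.5, 9.5]
force: [0.6, 0.1, 0.2]
grip_width: 0.0004
```

```bash
python3 - <<'E'
from h import *
o,im=grab('wrist','w12.png'); print(o['tool_pos'],o['tool_rot'])
cv2.imwrite('pics/w12c.png',cv2.resize(im[60:200,215:475],None,fx=3,fy=3,interpolation=cv2.INTER_CUBIC))
c=cam('wrist',o)
for a in range(0,360,10):
    t=np.radians(a); print(a,proj(c,S([.04+.032*np.sin(t),.075,.087+.032*np.cos(t)])).round(1)[1],end=' ')
E
```

```text
[0.52065199 0.08272619 0.21374304] [-179.84307554   -0.53597179    9.46523308]
0 153.3 10 146.6 20 139.9 30 133.6 40 127.9 50 123.1 60 119.2 70 116.4 80 114.7 90 114.2 100 114.7 110 116.3 120 118.8 130 122.0 140 126.0 150 130.4 160 135.3 170 140.4 180 145.7 190 151.1 200 156.4 210 161.5 220 166.3 230 170.7 240 174.6 250 177.8 260 180.4 270 182.1 280 182.8 290 182.6 300 181.3 310 178.9 320 175.5 330 171.0 340 165.7 350 159.7
```

View pics/w12c.png

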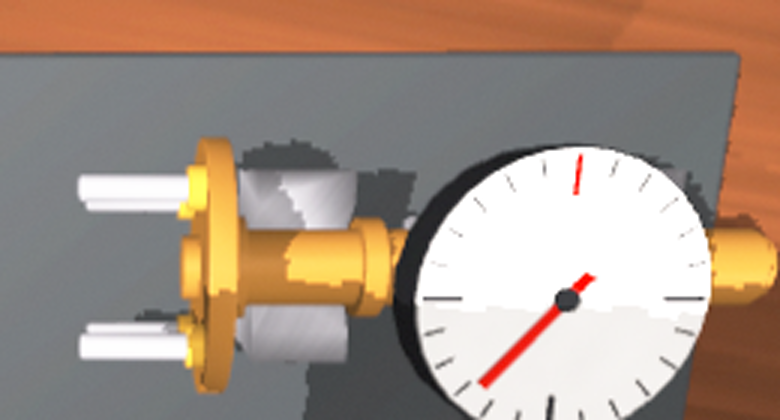

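Call:
{"method": "step_arm", "body": {
  "series": [
    {"ax": 0, "ay": 0, "az": 0, "x": -0.003, "y": 0.005, "z": -0.03, "claw": 0},
    {"ax": 0, "ay": 0, "az": 0, "x": -0.003, "y": 0.005, "z": -0.06, "claw": 0},
    {"ax": 0, "ay": 0, "az": 0, "x": -0.003, "y": 0.005, "z": -0.09, "claw": 0},
    {"ax": 0, "ay": 0, "az": 0, "x": -0.003, "y": 0.005, "z": -0.101, "claw": 0},
    {"ax": 0, "ay": 0, "az": 0, "x": -0.003, "y": 0.005, "z": -0.101, "claw": 0}
  ]
}}

```text
time_s: 13.1
tool_pos: [0.5139, 0.0867, 0.1064]
tool_rot: [179.9, 0.2, 9.5]
force: [0.6, 0.1, -0.7]
grip_width: 0.0001
```

Call:
{"method": "step_arm", "body": {
  "series": [
    {"ax": 0, "ay": 0, "az": 0, "x": 0.004, "y": 0.0005, "z": 0, "claw": 0},
    {"ax": 0, "ay": 0, "az": 0, "x": 0.008, "y": 0.001, "z": 0, "claw": 0},
    {"ax": 0, "ay": 0, "az": 0, "x": 0.012, "y": 0.002, "z": 0, "claw": 0},
    {"ax": 0, "ay": 0, "az": 0, "x": 0.016, "y": 0.0025, "z": 0, "claw": 0},
    {"ax": 0, "ay": 0, "az": 0, "x": 0.02, "y": 0.003, "z": 0, "claw": 0},
    {"ax": 0, "ay": 0, "az": 0, "x": 0.024, "y": 0.004, "z": 0, "claw": 0},
    {"ax": 0, "ay": 0, "az": 0, "x": 0.028, "y": 0.0045, "z": 0, "claw": 0},
    {"ax": 0, "ay": 0, "az": 0, "x": 0.032, "y": 0.005, "z": 0, "claw": 0},
    {"ax": 0, "ay": 0, "az": 0, "x": 0.036, "y": 0.006, "z": 0, "claw": 0},
    {"ax": 0, "ay": 0, "az": 0, "x": 0.04, "y": 0.0065, "z": 0, "claw": 0},
    {"ax": 0, "ay": 0, "az": 0, "x": 0.043, "y": 0.007, "z": 0, "claw": 0},
    {"ax": 0, "ay": 0, "az": 0, "x": 0.043, "y": 0.007, "z": 0, "claw": 0}
  ]
}}

```text
time_s: 14.3
tool_pos: [0.5584, 0.094, 0.1081]
tool_rot: [180.0, 0.0, 9.5]
force: [-2.1, 0.2, -0.8]
grip_width: 0.0003
```

Call:
{"method": "step_arm", "body": {
  "series": [
    {"ax": 0, "ay": 0, "az": 0, "x": -0.004, "y": -0.001, "z": 0, "claw": 0},
    {"ax": 0, "ay": 0, "az": 0, "x": -0.006, "y": -0.001, "z": 0.03, "claw": 0},
    {"ax": 0, "ay": 0, "az": 0, "x": -0.02, "y": -0.005, "z": 0.06, "claw": 0},
    {"ax": 0, "ay": 0, "az": 0, "x": -0.04, "y": -0.01, "z": 0.09, "claw": 0},
    {"ax": 0, "ay": 0, "az": 0, "x": -0.04, "y": -0.012, "z": 0.101, "claw": 0},
    {"ax": 0, "ay": 0, "az": 0, "x": -0.04, "y": -0.012, "z": 0.101, "claw": 0}
  ]
}}

```text
time_s: 14.9
tool_pos: [0.52, 0.0822, 0.2119]
tool_rot: [-179.9, -0.3, 9.5]
force: [1.7, 1.5, 0.1]
grip_width: 0.0006
```

```bash
python3 - <<'E'
from h import *
o,im=grab('wrist','w13.png'); print(o['tool_pos'],o['tool_rot'])
cv2.imwrite('pics/w13c.png',cv2.resize(im[60:200,215:475],None,fx=3,fy=3,interpolation=cv2.INTER_CUBIC))
c=cam('wrist',o)
for a in range(0,360,10):
    t=np.radians(a); print(a,proj(c,S([.04+.032*np.sin(t),.075,.087+.032*np.cos(t)])).round(1)[1],end=' ')
E
```

```text
[0.5199597  0.08221934 0.21193004] [-179.9100586    -0.33857394    9.45258947]
0 152.2 10 145.5 20 138.8 30 132.4 40 126.7 50 121.8 60 117.8 70 115.0 80 113.3 90 112.8 100 113.4 110 115.0 120 117.5 130 120.8 140 124.7 150 129.2 160 134.1 170 139.3 180 144.6 190 150.0 200 155.4 210 160.5 220 165.3 230 169.8 240 173.7 250 177.0 260 179.5 270 181.3 280 182.0 290 181.8 300 180.5 310 178.1 320 174.7 330 170.2 340 164.8 350 158.8
```

View pics/w13c.png

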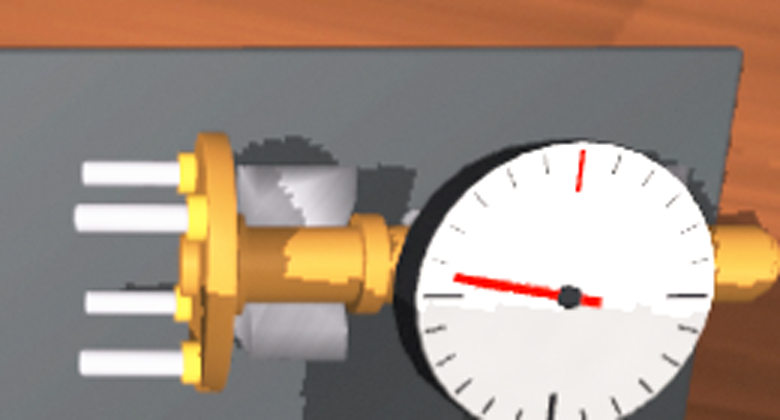

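Call:
{"method": "step_arm", "body": {
  "series": [
    {"ax": 0, "ay": 0, "az": 0, "x": 0.032, "y": 0.011, "z": -0.03, "claw": 0},
    {"ax": 0, "ay": 0, "az": 0, "x": 0.032, "y": 0.011, "z": -0.06, "claw": 0},
    {"ax": 0, "ay": 0, "az": 0, "x": 0.032, "y": 0.011, "z": -0.09, "claw": 0},
    {"ax": 0, "ay": 0, "az": 0, "x": 0.032, "y": 0.011, "z": -0.102, "claw": 0},
    {"ax": 0, "ay": 0, "az": 0, "x": 0.036, "y": 0.0115, "z": -0.103, "claw": 0},
    {"ax": 0, "ay": 0, "az": 0, "x": 0.039, "y": 0.012, "z": -0.104, "claw": 0},
    {"ax": 0, "ay": 0, "az": 0, "x": 0.042, "y": 0.0125, "z": -0.105, "claw": 0},
    {"ax": 0, "ay": 0, "az": 0, "x": 0.045, "y": 0.013, "z": -0.106, "claw": 0},
    {"ax": 0, "ay": 0, "az": 0, "x": 0.048, "y": 0.0135, "z": -0.106, "claw": 0},
    {"ax": 0, "ay": 0, "az": 0, "x": 0.05, "y": 0.014, "z": -0.106, "claw": 0},
    {"ax": 0, "ay": 0, "az": 0, "x": 0.052, "y": 0.014, "z": -0.106, "claw": 0},
    {"ax": 0, "ay": 0, "az": 0, "x": 0.052, "y": 0.014, "z": -0.106, "claw": 0}
  ]
}}

```text
time_s: 16.15
tool_pos: [0.5703, 0.096, 0.1035]
tool_rot: [180.0, 0.0, 9.5]
force: [-3.0, -1.3, -1.5]
grip_width: 0.0001
```

Call:
{"method": "step_arm", "body": {
  "series": [
    {"ax": 0, "ay": 0, "az": 0, "x": -0.004, "y": -0.001, "z": 0, "claw": 0},
    {"ax": 0, "ay": 0, "az": 0, "x": -0.006, "y": -0.001, "z": 0.03, "claw": 0},
    {"ax": 0, "ay": 0, "az": 0, "x": -0.02, "y": -0.005, "z": 0.06, "claw": 0},
    {"ax": 0, "ay": 0, "az": 0, "x": -0.052, "y": -0.014, "z": 0.09, "claw": 0},
    {"ax": 0, "ay": 0, "az": 0, "x": -0.052, "y": -0.014, "z": 0.106, "claw": 0},
    {"ax": 0, "ay": 0, "az": 0, "x": -0.052, "y": -0.014, "z": 0.106, "claw": 0},
    {"ax": 0, "ay": 0, "az": 0, "x": -0.052, "y": -0.014, "z": 0.106, "claw": 0}
  ]
}}

```text
time_s: 16.85
tool_pos: [0.5191, 0.0828, 0.2101]
tool_rot: [-179.9, -0.2, 9.5]
force: [-0.9, -0.3, -0.7]
grip_width: 0.0007
```

```bash
python3 - <<'E'
from h import *
o,im=grab('wrist','w14.png'); print(o['tool_pos'],o['tool_rot'])
cv2.imwrite('pics/w14c.png',cv2.resize(im[60:200,215:475],None,fx=3,fy=3,interpolation=cv2.INTER_CUBIC))
c=cam('wrist',o)
for a in range(0,360,10):
    t=np.radians(a); print(a,proj(c,S([.04+.032*np.sin(t),.075,.087+.032*np.cos(t)])).round(1)[1],end=' ')
E
```

```text
[0.51909841 0.08276092 0.21008673] [-1.79947889e+02 -1.63715627e-01  9.50039279e+00]
0 151.3 10 144.5 20 137.7 30 131.3 40 125.5 50 120.5 60 116.6 70 113.7 80 112.0 90 111.5 100 112.1 110 113.7 120 116.2 130 119.6 140 123.6 150 128.1 160 133.0 170 138.3 180 143.6 190 149.1 200 154.4 210 159.6 220 164.5 230 169.0 240 172.9 250 176.2 260 178.8 270 180.5 280 181.3 290 181.1 300 179.8 310 177.4 320 173.9 330 169.4 340 164.0 350 157.9
```

View pics/w14c.png

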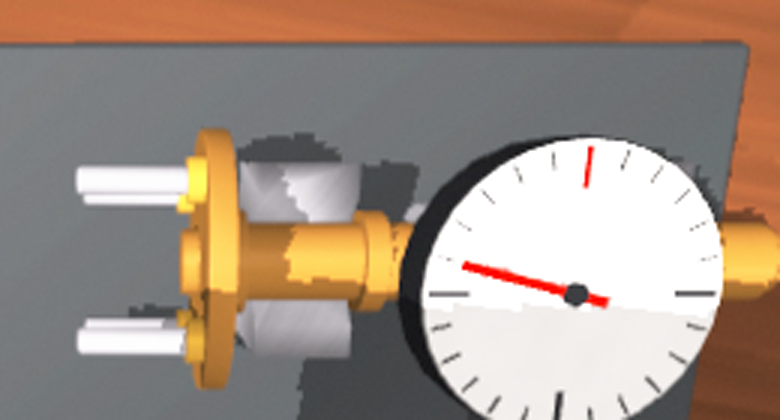

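```bash
python3 - <<'E'
from h import *
from scipy.optimize import least_squares
T={'w6':([0.50195,0.07234,0.25302],[179.9897,.04845,9.78714]),'w10':([0.51933,0.08186,0.21126],[-179.9248,-.2339,9.4532]),'w11':([0.52005,0.08264,0.21228],[-179.8873,-.3778,9.4728]),'w12':([0.52065,0.08273,0.21374],[-179.8431,-.536,9.4652]),'w13':([0.51996,0.08222,0.21193],[-179.91,-.3386,9.4526]),'w14':([0.51910,0.08276,0.21009],[-179.948,-.1637,9.5004])}
A=[-30,11,35,51,120,141]; N=[]
for k,(p,r) in T.items():
    im=cv2.imread(f'raw_{k}.png').astype(int); c=cam('wrist',{'tool_pos':np.array(p),'tool_rot':np.array(r)})
    m=(im[:,:,2]-np.maximum(im[:,:,1],im[:,:,0])>90); v,u=np.nonzero(m)
    P=np.array([onz(c,x,y,.1545)[:2] for x,y in zip(u,v)]); D=S([.04,-.025,0])[:2]
    q=P-D; rr=np.hypot(*q.T); P=P[rr<.034]; q=q[rr<.034]
    # black hub centre
    hub=(im.max(2)<90); vv,uu=np.nonzero(hub); H=np.array([onz(c,x,y,.1545)[:2] for x,y in zip(uu,vv)]); H=H[np.hypot(*(H-D).T)<.008]; hc=H.mean(0)
    q=P-hc; rr=np.hypot(*q.T); s=rr>.012
    ang=np.degrees(np.arctan2(q[s][:,1],q[s][:,0]))-9.3
    # split mark (near 0, r>.024) from needle
    mk=(abs(ang)<12); a=(-ang[~mk])%360
    N.append(np.median(a)); print(k,hc.round(4),len(a),N[-1].round(1),'mark',np.median(ang[mk]) if mk.any() else None)
f=lambda x:[x[0]+60*np.cos(np.radians(a+x[1]))-n for a,n in zip(A,N)]
s=least_squares(f,[227,-150]);print(s.x,s.fun.round(1),'phi now',141+s.x[1])
E
```

```text
w6 [ 0.5748 -0.0159] 52 166.4 mark 1.941116723165269
w10 [ 0.5746 -0.016 ] 89 185.0 mark 2.0474080514831243
w11 [ 0.5744 -0.016 ] 89 204.5 mark 1.9271508370558958
w12 [ 0.5744 -0.0161] 80 221.0 mark 1.9619881248372035
w13 [ 0.5744 -0.0162] 79 279.8 mark 2.2480976107149893
w14 [ 0.5745 -0.0163] 77 284.3 mark 2.3761859971211887
[ 225.4372714 -144.914268 ] [-0.7 -1.2  0.5  0.3  0.   1. ] phi now -3.9142679967300182
```

Call:
{"method": "step_arm", "body": {
  "series": [
    {"ax": 0, "ay": 0, "az": 0, "x": 0, "y": 0, "z": 0.03, "claw": 0},
    {"ax": 0, "ay": 0, "az": 0, "x": 0, "y": 0, "z": 0.04, "claw": 0},
    {"ax": 0, "ay": 0, "az": 0, "x": 0, "y": 0, "z": 0.04, "claw": 0},
    {"ax": 0, "ay": 0, "az": 0, "x": 0, "y": 0, "z": 0.04, "claw": 0}
  ]
}}

```text
time_s: 17.3
tool_pos: [0.5181, 0.082, 0.2483]
tool_rot: [180.0, 0.1, 9.5]
force: [-0.4, 0.3, 0.1]
grip_width: 0.0007
```

```bash
python3 - <<'E'
from h import *
o,im=grab('wrist','w15.png'); print(o['tool_pos'])
grab('scene','s15.png',(200,130,350,260),5)
E
```

```text
[0.51808201 0.08204883 0.24833179]
```

View pics/w15.png

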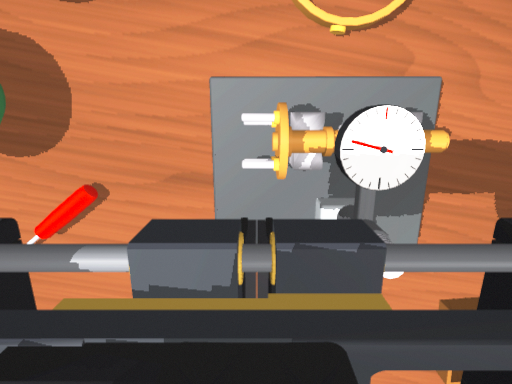

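View pics/s15.png

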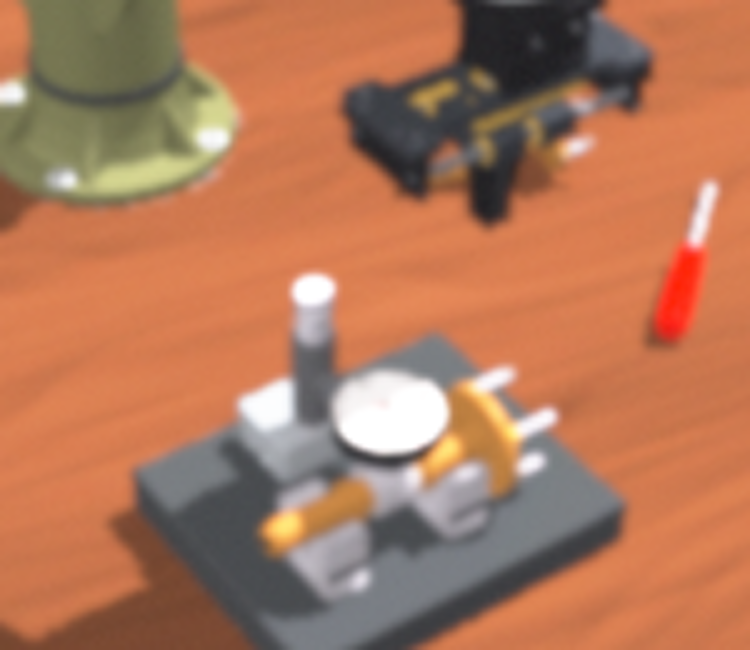

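The wrist picture shows the hand still pointing to about 285° (from the hub at (383,150) to (352,141)). In the scene picture the spindle lies in both V's and the arm is clear of everything.

```bash
python3 -c "
from cell import workorder; print(workorder.sign_off())"
```

```text
the job is handed in; nothing more can be done
None
```

I lowered the indicator head until the hand stood at about 2.9 rad and let go. I then turned the spindle about 170° in five light pushes on the top studs; the wrist force read 1–4 N at the end of each push.

**High spot:** I fitted a 2 mm runout curve to six pairs of stud angle and dial reading, and it matched to about 1°. The peak comes out at about 285°, and the last measured reading was 284° (about 4.96 rad). That puts the high spot about 4° short of straight up, inside the 25° allowed.

**Last pictures:** The hand had not visibly moved, the spindle was down in both V-blocks, and the arm was well clear. The spindle's height and position were judged from the pictures only, not measured. The job was handed in at about 17 s, and no verdict was reported.

**Checks that disagreed:**
- My first estimate of the high spot, from how far the head had travelled, put it about 70° from the top. The dial readings showed it had started almost at the bottom, so I went by those.
- The set-up's position from the top camera was 1–2 mm off the wrist-camera view, and I corrected it before pushing.

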